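# Roll a wine bottle into the empty hollow of a tray and lock it with the keeper

## Robot

A 6-joint arm with a two-finger parallel gripper is mounted at the origin on a cart in front of the work surface, level with it; the furniture and walls round the work are solid. World frame = base frame: x ahead of the robot, y to its left, z up, the work surface at z = 0. Lengths are in m, angles in rad, forces in N, time in s.
With the tool pointing down it reaches from about 0.325 to 0.9 m from the base axis. Payload 6.1 kg.
Tool frame: the origin (TCP) lies midway between the tips of the shut fingers; the grasp point (between the pads) lies grip_depth behind it (grip_depth is the distance from the TCP to the grasp point, in m); z points along the fingers, y is the direction in which the jaws open and shut (so a half turn about z gives the same grasp; the last joint's range is limited). The gripper opens to 87 mm and grips with 3 to 60 N. Pads are 19 mm wide; open, the fingers measure 117 mm over their backs; the gripper's body (75 mm by 190 mm) begins 51 mm behind the grasp point.
Start: joints at [1.09, 0.22, 1.526, -0, 1.395, -0.126], TCP at [0.217, 0.586, 0.223] pointing down, gripper open.
Joint ranges: [-2.98, 2.98], [-0.91, 2.08], [0.09, 2.57], [-1.24, 4.39], [0.2, 2.65], [-2.68, 2.68]. Speed limits (rad/s): [2.57, 2.57, 3.01, 3.14, 3.14, 3.14].

## Interface

Orientations are given as a unit quaternion [x, y, z, w].
In Python, from rig import read_state, grab_frame, hand_in, grip_depth gives the robot as it stands.
- The arm moves only by the shell command python3 -m creep 'ROWS' [FORCE]. ROWS is JSON, one flat list of numbers, 5 for each row, row after row: the shift along the tool's x, y, z as a fraction of full scale, then the turn about the tool's z as a fraction of full scale, then the opening, from 0 (shut) to 1 (fully open). A call has 1 to 20 rows; each row is the pose to reach, as a shift and turn from the pose commanded when the call began, along the tool's axes at that moment, turning the shorter way round; what a row does not reach only later rows make up. Full scale, the value 1, is 0.2 m for a shift and 360 degrees for a turn. A row lasts 1/12 s, in which the tool goes at most 41.7 mm and 7.16 degrees, less where a joint would pass 70% of its speed; a pose out of reach is approached as far as the arm can. A call with a number of a shift or a turn outside -1 to 1 is refused whole. A call with a gripper value outside its range is refused whole. The fingers move at their own pace and stop on an object; FORCE is the grip in N (left out, the last holds). Time passes only in rows, so rows that repeat a pose let the fingers close. It gives the time, the measured TCP pose, the force and the opening at its end, in the units of the state.
- read_state(): the state, without advancing time (a new reading comes with each control period).
- grab_frame(name): name is "scene" or "top" or "wrist"; returns a dict with "color" (480x640x3 uint8, blue, green, red), "fx", "fy", "cx", "cy" (pixels), "R" (3x3) and "t" (3): a world point X has camera coordinates R X + t; the wrist camera has in their place "tool_from_camera" (4x4, takes a point from camera to tool coordinates, whose origin is the TCP and whose axes are the flange's). Camera axes: x right, y down, z forward; pixel columns grow to the right and rows downward; lengths in m; the calibration is good to about 2 mm. A picture is of the moment at which its call begins: read the wrist's pose just before it. There is no depth.
- hand_in(): hands the job in, once; it reports no verdict.
The state is a dict: "clock": time; "q": joint angles; "qvel": joint speeds; "tau": joint torques, N m; "ee_pos": TCP position; "ee_rot": TCP orientation; "force": force on the tool from outside, world axes, zero at the start; "torque": the same for the moment, N m; "grip_width": finger opening in m.
Only numpy, scipy, OpenCV 4.12 (cv2) and the standard library are available. Lean on these libraries where they do the work, as an engineer would, in place of code of your own. Each camera call takes 0.05 s, during which the arm holds its last target. There are 200 camera calls.

## Task

Lay the last bottle in its place on the wooden tray without picking it up: with your fingertips on its top, gently roll it along the rails into the empty hollow beside the two bottles already laid there. Let it roll, not slide, so that its large front label, which is underneath now, comes up on top instead of the small back label. Then push the open brass keeper by its black knob until it lies straight across the bottle's neck, and leave everything else undisturbed.

Things in the scene. Friction and masses are not known exactly. Their poses are not given: they have to be found in the camera images.
- tray: Wooden bottle tray, fixed, 196 x 350 mm. Origin on the worktop under the empty hollow; x along the lying bottles towards their necks, y along the rails from the loose bottle to the two laid ones, z up. Two level rails, 20 mm wide at x = -45 and +45 mm, tops 26 mm above the worktop, run from y = -150 to +200 mm between 40 mm high end stops and carry the bottles' bodies.
- hollow (a point): Middle of the bottle body's axis when it lies in the empty hollow, 50.6 mm above the worktop; axes as the tray's. A hollow is a 30 mm wide dip across both rails, here and, occupied, 75 and 150 mm further in y: a bottle drops 4 mm into it and stays if it comes slower than about 0.15 m/s.
- bottle: Full half-bottle, about 0.66 kg, across the rails about 78 mm short of the hollow (-y), neck to the tray's +x; rolls freely, top 83.6 mm above the worktop. Origin: middle of its base; z: its axis, to the neck. Body 57.6 mm thick, z = 0 to 146 mm; neck 31 mm, to 235 mm. Front label on its -x side, now down (small back label up); rolling into the hollow without sliding turns it up (x axis down).
- keeper (a joint): Hinge of the open brass keeper, axis vertical: 0 fully open (bar along the tray's +x), grows clockwise seen from above, 1.571 straight across the neck of a bottle in the empty hollow (bar along -y); stops at 0 and 1.6. Starts between 0 and 0.35, stays where it is left, takes under 1 N at the knob.
- keeper_pivot (a point): The keeper's hinge axis at the underside of its bar, 68.5 mm above the worktop, on a brass post; axes as the tray's. The bar is 13 mm wide, 4 mm thick, reaches 56 mm from the axis and passes about 3 mm above the neck. The laid bottles' keepers, 75 and 150 mm further in y, are alike but fixed shut.
- keeper_knob (a point): Middle of the black knob standing on the open keeper's bar, 50 mm from the hinge axis, 87 mm above the worktop. The knob is 17 mm thick and stands from 72.5 to 99.5 mm above the worktop; x points from the hinge to the knob.
- laid_1: Bottle laid in the next hollow (tray y = 75 mm), 58 mm across, 235 mm long, label up; origin in the middle of its base, z towards its neck. Leave alone.
- laid_2: Bottle laid in the last hollow (tray y = 150 mm), like the other. Leave alone.
- standing_1: Upright bottle at the back, 58 mm across, 235 mm long; origin under its base. Leave alone.
- standing_2: Another upright bottle at the back. Leave alone.
- steel_cup: Steel cup with a strap handle, 58 x 79 x 92 mm; origin under its base. Leave alone.
- coaster_a: Lower of two stacked slate coasters, 66 x 68 x 6 mm; origin under its middle. Leave alone.
- coaster_b: Upper slate coaster. Leave alone.

How it is judged:
By the outcome, as a careful person would: the job done as asked, in the order asked, and still so for the second after the job is handed in, with the robot touching nothing.
It also fails if it takes over 50 s, if anything falls off the work surface, if the arm or the gripper's body presses on something with over 40 N, if the wrist force passes 120 N, or if a joint passes its speed limit or range.

## Working session

There is one attempt and no reset: what is moved stays moved. The work goes in short steps, Python scripts to look and compute and a shell command to move; the robot and the scene stay as the last step left them, time stands still between calls to the robot, and variables do not carry over. Pictures are saved under pics/ and viewed, about 8 in all and at most 12, crops included, and the job is handed in when it is done.

```bash
ls; mkdir -p pics
python3 - <<'E'
from rig import *
import cv2
s=read_state();print(s, grip_depth)
for n in("scene","top"):
    f=grab_frame(n);cv2.imwrite(f"pics/{n}0.png",f["color"]);print(n,f["fx"],f["fy"],f["cx"],f["cy"],f["R"],f["t"])
f=grab_frame("wrist");print(f["tool_from_camera"])
E
```

```text
pics
{'clock': 0.0, 'q': array([ 1.08987210e+00,  2.21198093e-01,  1.52759622e+00, -2.44244593e-05,
        1.39467144e+00, -1.26094109e-01]), 'qvel': array([-0.00025629, -0.00083728, -0.00201707,  0.00117872, -0.0004842 ,
        0.00078741]), 'tau': array([-1.56035305e-03, -4.94616187e+01, -3.87366879e+01,  6.96555362e-02,
        5.74484188e-02, -1.66214832e-04]), 'ee_pos': array([0.21687117, 0.58552414, 0.22146249]), 'ee_rot': array([ 1.76483605e-01,  9.84303134e-01, -8.97335118e-04, -2.68435193e-04]), 'force': array([-0.58903878,  0.23743002,  0.28330193]), 'torque': array([-0.00832456, -0.00394671,  0.04789041]), 'grip_width': 0.08700853527988603} 0.0187
scene 487.81633933905044 487.81633933905044 322.1985971102875 238.57511561400466 [[-0.08775803  0.99608043 -0.01105939]
 [ 0.88941738  0.07335133 -0.45117214]
 [-0.44859252 -0.04943039 -0.89236841]] [-0.14203546 -0.48519049  1.42622777]
top 613.8747384254032 613.8747384254032 311.63113526044305 239.87652061737845 [[-0.02652757 -0.99958706 -0.01104483]
 [-0.99223501  0.02767231 -0.12125974]
 [ 0.12151531  0.00774234 -0.99255936]] [0.20794033 0.55522879 1.18022494]
[[-1.45612461e-03 -9.68860570e-01 -2.47602656e-01  6.78263958e-02]
 [ 9.99998891e-01 -1.48814925e-03 -5.78098156e-05 -2.98602495e-04]
 [-3.12460055e-04 -2.47602465e-01  9.68861663e-01 -1.62547602e-01]
 [ 0.00000000e+00  0.00000000e+00  0.00000000e+00  1.00000000e+00]]
```

View pics/top0.png

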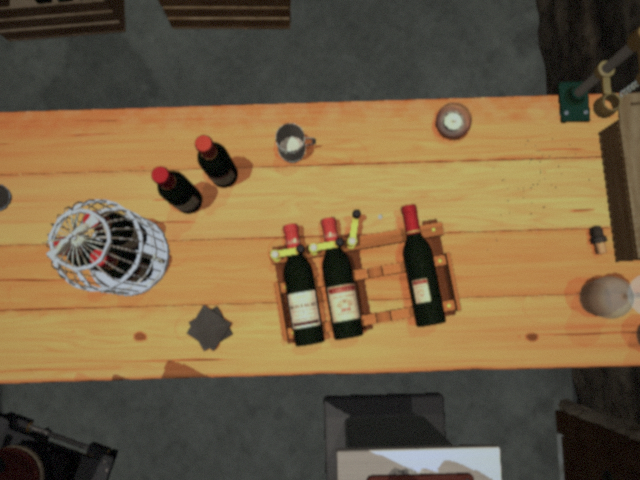

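View pics/scene0.png

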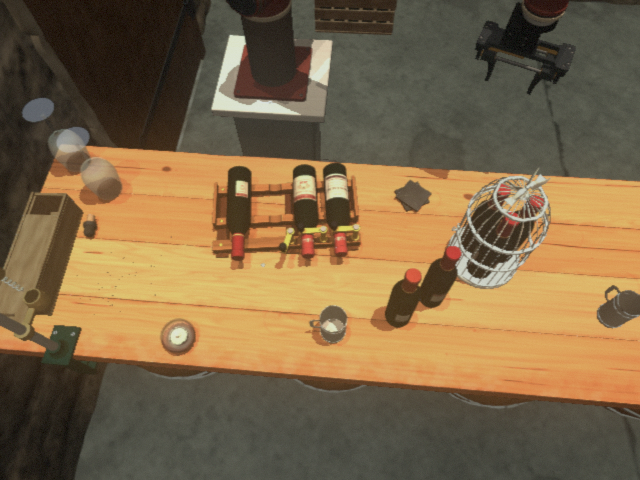

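The top view shows the loose bottle at about (422,268), the laid ones at (343,285) and (303,290), and the open knob at (356,213). In the scene view the loose bottle is at (238,215) and the knob at (285,246). I'll enlarge both around the tray.

Run:
```python
import cv2,numpy as np
a=cv2.imread("pics/top0.png")[195:355,265:465];b=cv2.imread("pics/scene0.png")[155:265,205:365]
a=cv2.resize(a,None,fx=4,fy=4,interpolation=cv2.INTER_CUBIC);b=cv2.resize(b,None,fx=5,fy=5,interpolation=cv2.INTER_CUBIC)
a=np.clip(a*1.4,0,255).astype('uint8');b=np.clip(b*1.4,0,255).astype('uint8')
for im,x0,y0,k in((a,265,195,4),(b,205,155,5)):
    for i in range(0,im.shape[1],20*k): cv2.putText(im,str(x0+i//k),(i,10),0,.4,(255,255,255));cv2.line(im,(i,0),(i,im.shape[0]),(90,90,90),1)
    for i in range(0,im.shape[0],20*k): cv2.putText(im,str(y0+i//k),(0,i+10),0,.4,(255,255,255));cv2.line(im,(0,i),(im.shape[1],i),(90,90,90),1)
cv2.imwrite("pics/a.png",a[:600]);cv2.imwrite("pics/b.png",b)
```

```text
(no output)
```

View pics/a.png

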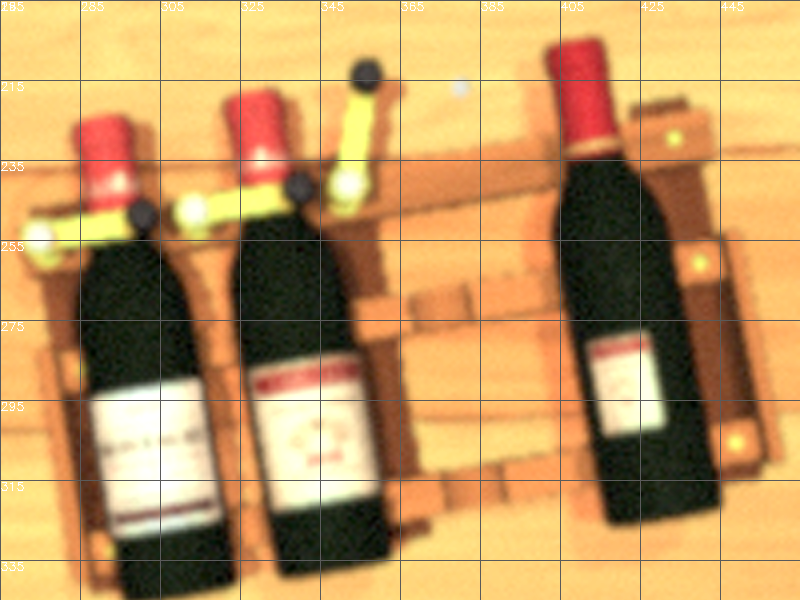

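View pics/b.png

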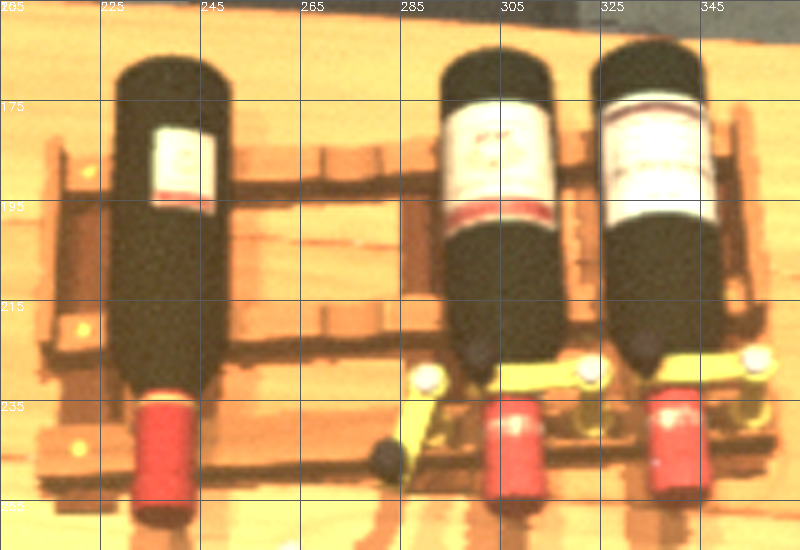

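```bash
cat > h.py <<'E'
from rig import *
import numpy as np,cv2
from scipy.spatial.transform import Rotation as Ro
def cam(n):
    f=grab_frame(n);return f
def ray(f,p,s=None):
    d=np.array([(p[0]-f["cx"])/f["fx"],(p[1]-f["cy"])/f["fy"],1.])
    if "R" in f: R=f["R"].T;c=-R@f["t"]
    else:
        T=f["tool_from_camera"];Q=Ro.from_quat(s["ee_rot"]).as_matrix();R=Q@T[:3,:3];c=Q@T[:3,3]+s["ee_pos"]
    d=R@d;return c,d/np.linalg.norm(d)
def plane(f,p,z,s=None):
    c,d=ray(f,p,s);return c+d*(z-c[2])/d[2]
def tri(r1,r2):
    (a,u),(b,v)=r1,r2
    k=np.linalg.lstsq(np.c_[u,-v],b-a,rcond=None)[0];p,q=a+k[0]*u,b+k[1]*v
    return (p+q)/2,np.linalg.norm(p-q)
E
python3 - <<'E'
from h import *
np.set_printoptions(precision=4,suppress=True)
T=cam("top");S=cam("scene")
P=dict(piv0=((352,240.5),(290,230.5)),piv1=((312.7,247.5),(322.5,228.5)),piv2=((274.7,254),(356,227)),
knob=((356.5,213.5),(282.5,247)),scrA=((433.5,229.5),(220.5,244.5)),scrB=((439.8,260.5),(221.5,221)),scrC=((449,305.5),(222.5,189.5)),
capL=((409.5,207),(238,257)),neckL=((414,233),(238,234)),labA=((421.5,280),(241.5,195.5)),labB=((425,302),(241.5,182)),cap1=((328,219),(308,254)),cap2=((290,225),(341,254)))
for k,(a,b) in P.items(): print(k,*tri(ray(T,a),ray(S,b)))
for p in((371.5,270),(379,298)): print('hol',p,plane(T,p,.026)) 
# loose bottle body left/right edges
for p in((404.5,260),(432,260),(413.5,310),(442,310)): print(plane(T,p,.06))
E
```

```text
piv0 [0.5524 0.1169 0.0733] 0.003489007035635462
piv1 [0.5412 0.1913 0.0733] 0.000970252602179229
piv2 [0.5307 0.2656 0.0723] 0.0035392226815620397
knob [0.6021 0.1074 0.088 ] 0.003260548652325135
scrA [ 0.5761 -0.0495  0.0214] 0.004112447542471952
scrB [ 0.5135 -0.0586  0.0218] 0.004402897666764909
scrC [ 0.4242 -0.0723  0.0215] 0.0040830090360955435
capL [0.6178 0.0026 0.0507] 0.007394104835114507
neckL [ 0.5649 -0.0033  0.0612] 0.00506915120737704
labA [ 0.4726 -0.0089  0.0791] 0.007962392434256517
labB [ 0.4314 -0.0156  0.0731] 0.005882066253879675
cap1 [0.5984 0.1616 0.0534] 0.004202754092372478
cap2 [0.5896 0.2361 0.0476] 0.0035450557526551236
hol (371.5, 270) [0.4984 0.0759 0.026 ]
hol (379, 298) [0.4428 0.0633 0.026 ]
[0.5136 0.0147 0.06  ]
[ 0.5121 -0.0382  0.06  ]
[0.4174 0.0018 0.06  ]
[ 0.416  -0.0524  0.06  ]
```

Run:
```python
from h import *
np.set_printoptions(precision=4,suppress=True)
T=cam("top");S=cam("scene");s=read_state()
h1=tri(ray(T,(375.3,271)),ray(S,(275.5,219)));h2=tri(ray(T,(383.8,316)),ray(S,(275.5,187.5)))
print(h1,h2,plane(T,(375.3,271),.024),plane(T,(383.8,316),.024))
a=0.147;ex=np.array([np.cos(a),np.sin(a)]);ey=np.array([-ex[1],ex[0]])
for p in((431,323),(408,207)): print('base/cap',plane(T,p,.055))
for p in((110,290),(70,280),(165,250)): print('cage',plane(T,p,.2),plane(T,p,0))
R=Ro.from_quat(s["ee_rot"]).as_matrix();print(R)
for tgt in((.467,-.017,.22),): print((R.T@(np.array(tgt)-s["ee_pos"]))/.2)
```

```text
(array([0.4963, 0.0704, 0.0197]), np.float64(0.0049970141947369455)) (array([0.407 , 0.0579, 0.0203]), np.float64(0.006470826512132364)) [0.4963 0.0683 0.024 ] [0.4074 0.0551 0.024 ]
base/cap [ 0.3919 -0.0312  0.055 ]
base/cap [0.6177 0.0025 0.055 ]
cage [0.4643 0.536  0.2   ] [0.4742 0.6037 0.    ]
cage [0.4831 0.6045 0.2   ] [0.4966 0.6854 0.    ]
cage [0.53   0.4426 0.2   ] [0.5525 0.4923 0.    ]
[[-0.9377  0.3474 -0.0002]
 [ 0.3474  0.9377 -0.0004]
 [ 0.0001 -0.0004 -1.    ]]
[-2.2191 -2.3929  0.0123]
```

```bash
python3 -m creep '[-0.05,-0.06,0,0,0, -0.18,-0.2,0,0,0, -0.32,-0.35,0,0,0, -0.46,-0.5,0,0,0, -0.6,-0.65,0,0,0, -0.74,-0.8,0,0,0]' 10; python3 -m creep '[-0.14,-0.15,0,0,0, -0.28,-0.3,0,0,0, -0.42,-0.45,0,0,0, -0.56,-0.6,0,0,0, -0.7,-0.76,0,0,0,-0.74,-0.8,0,0,0]';python3 -m creep '[-0.14,-0.15,0,-0.015,0, -0.28,-0.3,0,-0.03,0, -0.42,-0.45,0,-0.045,0, -0.56,-0.6,0,-0.06,0, -0.7,-0.75,0,-0.075,0,-0.74,-0.8,0,-0.08,0,-0.74,-0.8,0,-0.08,0]'
cat >> h.py <<'E'
a=0.147;ex=np.array([np.cos(a),np.sin(a)]);ey=np.array([-ex[1],ex[0]]);O=np.array([.4517,.0641])
def tray(p): d=np.array(p[:2])-O; return np.array([d@ex,d@ey])
E
python3 - <<'E'
from h import *
np.set_printoptions(precision=4,suppress=True)
s=read_state();f=cam("wrist");cv2.imwrite("pics/w1.png",f["color"]);print(s["clock"],s["ee_pos"],s["force"],s["grip_width"],tray(s["ee_pos"]));print(Ro.from_quat(s["ee_rot"]).as_matrix())
E
```

```text
clock: 0.85
ee_pos: [0.3005, 0.383, 0.2226]
ee_rot: [0.176, 0.984, 0.0, 0.0]
force: [1.2, -1.0, 0.2]
grip_width: 0.0548
clock: 1.35
ee_pos: [0.385, 0.1788, 0.2229]
ee_rot: [0.178, 0.984, -0.001, 0.001]
force: [0.9, -0.7, -0.6]
grip_width: 0.0148
clock: 1.93
ee_pos: [0.4677, -0.0218, 0.2227]
ee_rot: [-0.072, 0.997, -0.001, 0.0]
force: [0.2, 0.1, 1.2]
grip_width: 0.0005
1.9333 [ 0.4677 -0.0218  0.2227] [0.2308 0.1136 1.1709] 0.0004722626911181188 [ 0.0032 -0.0874]
[[-0.9895 -0.1442  0.0005]
 [-0.1442  0.9895 -0.0012]
 [-0.0004 -0.0013 -1.    ]]
```

View pics/w1.png

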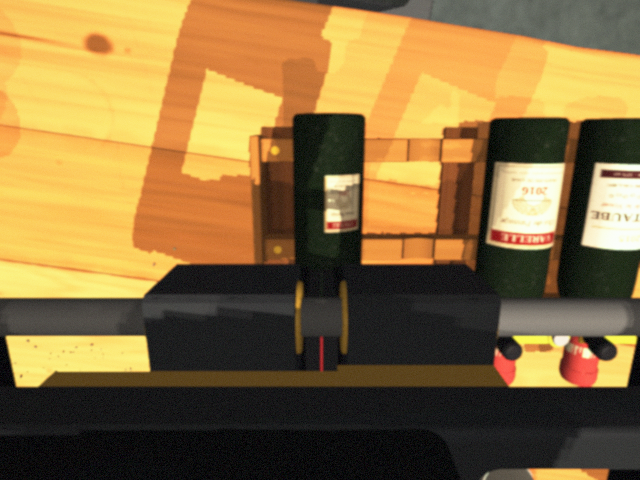

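The wrist view shows the loose bottle's body from about u=296 to 363, laid_1 from 488 to 570, and the shut fingers over the bottle near u=322.

Run:
```python
from h import *
np.set_printoptions(precision=4,suppress=True)
s=read_state();f=cam("wrist")
for p,z in(((296,150),.06),((363,150),.06),((294,235),.06),((361,235),.06),((328,116),.055),((489,150),.055),((569,150),.055),((424,150),.024),((421,245),.024)): print(p,tray(plane(f,p,z,s)))
im=f["color"];print(f["cx"],f["cy"]);c=im[285:372,290:360]
cv2.imwrite("pics/c.png",cv2.resize(np.clip(c.astype(float)*3,0,255).astype('uint8'),None,fx=7,fy=6.5))
```

```text
(296, 150) [-0.0486 -0.1048]
(363, 150) [-0.0484 -0.052 ]
(294, 235) [ 0.0206 -0.1078]
(361, 235) [ 0.0208 -0.0522]
(328, 116) [-0.0744 -0.0795]
(489, 150) [-0.0476  0.0492]
(569, 150) [-0.0473  0.1132]
(424, 150) [-0.0463  0.005 ]
(421, 245) [0.0402 0.0072]
321.0807314034849 231.8339014474748
```

View pics/c.png

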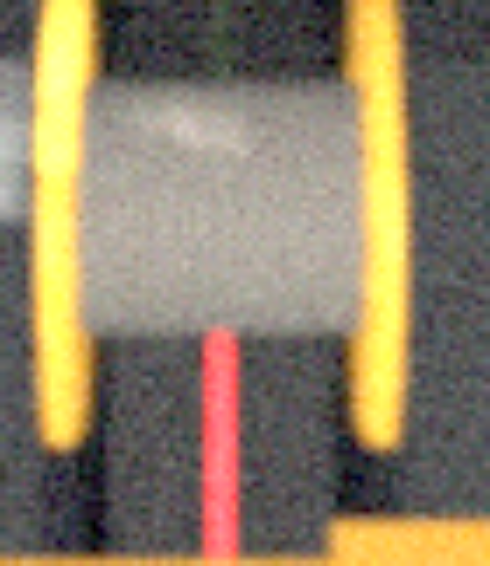

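```bash
python3 -m creep '[-0.03,-0.01,0.15,0,0, -0.03,-0.01,0.35,0,0, -0.03,-0.01,0.52,0,0, -0.03,-0.01,0.62,0,0, -0.03,-0.01,0.66,0,0, -0.03,-0.01,0.66,0,0, -0.03,-0.01,0.66,0,0]';python3 -m creep '[0,0,0.01,0,0,0,0,0.02,0,0,0,0,0.025,0,0,0,0,0.025,0,0]';python3 -m creep '[0,0,0.005,0,0,0,0,0.01,0,0,0,0,0.01,0,0]'
```

```text
clock: 2.62
ee_pos: [0.4733, -0.0186, 0.0914]
ee_rot: [-0.074, 0.997, -0.0, 0.0]
force: [0.4, -0.1, -0.5]
grip_width: 0.0005
clock: 2.95
ee_pos: [0.4735, -0.0195, 0.0862]
ee_rot: [-0.074, 0.997, -0.0, 0.001]
force: [0.8, 0.1, 0.7]
grip_width: 0.0005
clock: 3.2
ee_pos: [0.4732, -0.0195, 0.0839]
ee_rot: [-0.074, 0.997, -0.0, 0.0]
force: [0.2, -0.2, 1.7]
grip_width: 0.0004
```

```bash
python3 -m creep '[0,0,0.005,0,0,0,0,0.01,0,0,0,0,0.01,0,0]'; python3 -m creep '[0,0.005,0,0,0,0,0.015,0,0,0,0,0.035,0,0,0,0,0.055,0,0,0,0,0.075,0,0,0,0,0.09,0,0,0,0,0.1,0,0,0,0,0.1,0,0,0]'
python3 - <<'E'
from h import *
s=read_state();f=cam("wrist");print(tray(s["ee_pos"]),s["force"])
cv2.imwrite("pics/w2.png",f["color"])
g=f["color"][:260].max(2)
for r in(130,150,170): print(r,g[r,270:400:3])
E
```

```text
clock: 3.45
ee_pos: [0.4735, -0.0201, 0.0836]
ee_rot: [-0.074, 0.997, -0.001, 0.0]
force: [-6.9, -1.1, 16.3]
grip_width: 0.0007
clock: 4.12
ee_pos: [0.4707, 0.0004, 0.0835]
ee_rot: [-0.074, 0.997, -0.0, 0.001]
force: [-5.1, -0.1, 15.4]
grip_width: 0.0009
[ 0.00948741 -0.06582932] [-5.13805416 -0.08124818 15.43248474]
130 [ 48  46  41  32  22  28  32  31  23  30  27  28  25  27  25  28  25  28
  15  25  33  26  20  21  21  20  17  24  23  18  31  26  30  44 254 254
 253 253 253 253 253 253 253 253]
150 [ 43  37  38  30  22  25  22  28  31  29  28  33  19  29  31  27  30  30
  34  20  32  16  18  22  14  19  20  20  17  30  31  31  30  79 230 235
 235 234 235 234 236 236 239 251]
170 [ 24  32  28  20  24  32  28  31  31  28  31  23  37  35  38  30  33  20
  15  23  15  22  26  22  21  21  17  28  27  23  39  33  31 114 224 224
 223 222 222 223 232 242 243 243]
```

View pics/w2.png

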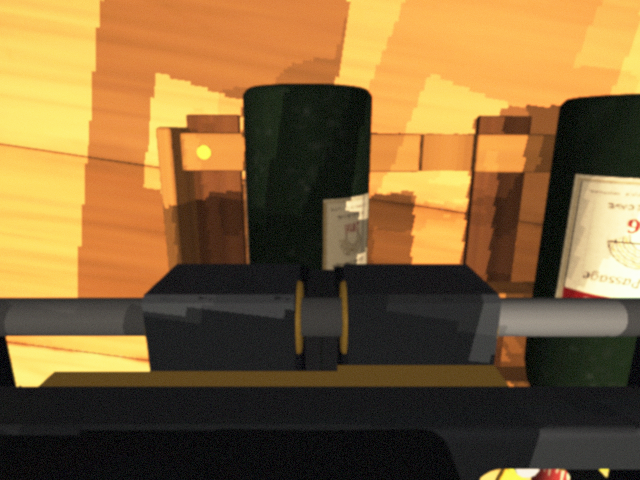

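The bottle has rolled: it now spans u=244 to 370, with its centre about 6 mm behind the fingers, and the label has turned towards +y. I'll finish this stroke and set up the next.

```bash
python3 -m creep '[0,0.02,0,0,0, 0,0.04,0,0,0, 0,0.04,0,0,0, 0,0.04,-0.02,0,0, 0,0.04,-0.04,0,0, 0,-0.01,-0.04,0,0, 0,-0.067,-0.04,0,0, 0,-0.067,-0.025,0,0, 0,-0.067,-0.012,0,0,0,-0.067,-0.005,0,0,0,-0.067,-0.005,0,0]'
python3 -m creep '[0,0.005,0,0,0, 0,0.02,0,0,0, 0,0.04,0,0,0,0,0.06,0,0,0,0,0.08,0,0,0,0,0.1,0,0,0,0,0.12,0,0,0,0,0.14,0,0,0,0,0.155,0,0,0,0,0.165,0,0,0,0,0.17,0,0,0,0,0.17,0,0,0]'
python3 - <<'E'
from h import *
s=read_state();f=cam("wrist");print(tray(s["ee_pos"]),s["force"])
cv2.imwrite("pics/w3.png",f["color"])
for p,z in(((244,150),.06),((370,150),.06),((421,150),.026)):
  print(tray(plane(f,p,z,s)))
E
```

```text
clock: 5.08
ee_pos: [0.472, -0.0134, 0.0828]
ee_rot: [-0.074, 0.997, -0.0, -0.0]
force: [-2.3, -0.1, 6.5]
grip_width: 0.0003
clock: 6.08
ee_pos: [0.4671, 0.021, 0.0836]
ee_rot: [-0.074, 0.997, -0.0, 0.0]
force: [-4.2, 0.8, 12.0]
grip_width: 0.0001
[ 0.00896118 -0.04494611] [-4.22835148  0.77515489 11.9715383 ]
[-0.04944369 -0.07978241]
[-0.04943025 -0.02298142]
[-0.04768173  0.00825562]
```

View pics/w3.png

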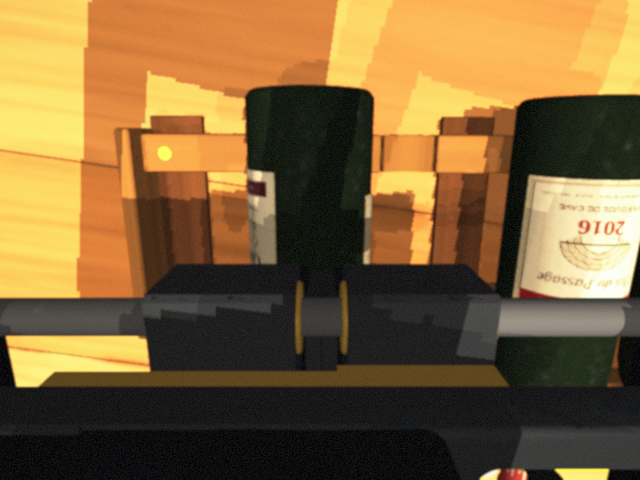

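```bash
python3 -m creep '[0,0.01,0,0,0, 0,0.03,0,0,0,0,0.05,0,0,0, 0,0.05,0,0,0, 0,0.05,-0.02,0,0, 0,0.05,-0.04,0,0, 0,0,-0.04,0,0, 0,-0.055,-0.04,0,0, 0,-0.055,-0.025,0,0, 0,-0.055,-0.01,0,0,0,-0.055,0,0,0,0,-0.055,0,0,0]'
python3 -m creep '[0,0.005,0,0,0, 0,0.02,0,0,0, 0,0.04,0,0,0,0,0.06,0,0,0,0,0.08,0,0,0,0,0.1,0,0,0,0,0.12,0,0,0,0,0.14,0,0,0,0,0.16,0,0,0,0,0.18,0,0,0,0,0.195,0,0,0,0,0.205,0,0,0,0,0.205,0,0,0]'
python3 - <<'E'
from h import *
s=read_state();f=cam("wrist");print(tray(s["ee_pos"]),s["force"])
cv2.imwrite("pics/w4.png",f["color"])
E
```

```text
clock: 7.13
ee_pos: [0.4686, 0.0093, 0.0829]
ee_rot: [-0.074, 0.997, -0.0, -0.0]
force: [-2.5, -1.6, 6.6]
grip_width: 0.0005
clock: 8.22
ee_pos: [0.4627, 0.051, 0.0832]
ee_rot: [-0.074, 0.997, 0.0, 0.0]
force: [-3.5, -0.3, 9.7]
grip_width: 0.0007
[ 0.0089325  -0.01458052] [-3.53951434 -0.29836246  9.73541874]
```

View pics/w4.png

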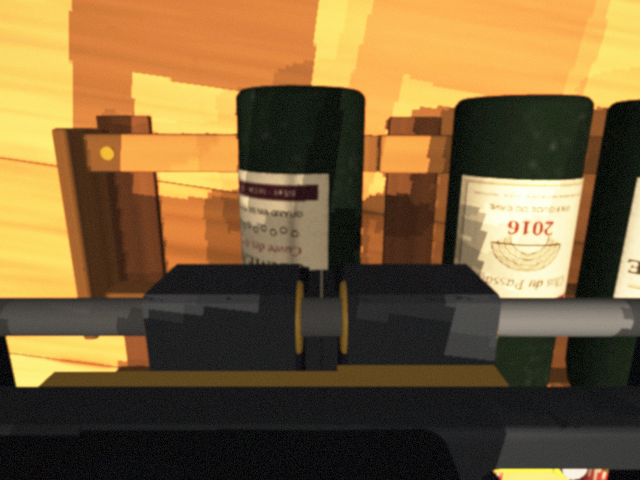

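```bash
python3 -m creep '[0,0,-0.02,0,0, 0,0,-0.04,0,0, 0,-0.05,-0.04,0,0, 0,-0.1,-0.04,0,0, 0,-0.1,-0.025,0,0, 0,-0.1,-0.01,0,0,0,-0.1,0,0,0,0,-0.1,0,0,0]'
python3 -m creep '[0,0.005,0,0,0, 0,0.02,0,0,0, 0,0.04,0,0,0,0,0.06,0,0,0,0,0.08,0,0,0,0,0.1,0,0,0,0,0.12,0,0,0,0,0.14,0,0,0,0,0.16,0,0,0,0,0.18,0,0,0,0,0.195,0,0,0,0,0.205,0,0,0,0,0.205,0,0,0]'
python3 - <<'E'
from h import *
s=read_state();f=cam("wrist");print(tray(s["ee_pos"]),s["force"])
cv2.imwrite("pics/w5.png",f["color"])
g=f["color"].max(2)
for r in(120,150): print(r,g[r,190:400:3])
E
```

```text
clock: 8.93
ee_pos: [0.4655, 0.0302, 0.0829]
ee_rot: [-0.074, 0.997, -0.0, -0.0]
force: [-2.0, -1.0, 8.2]
grip_width: 0.0004
clock: 10.02
ee_pos: [0.459, 0.0715, 0.082]
ee_rot: [-0.074, 0.997, 0.0, -0.0]
force: [-0.5, 0.9, 1.5]
grip_width: 0.0009
[0.00832407 0.00627392] [-0.45649849  0.9217977   1.45356935]
120 [253 253 253 253 253 253 253 253 253 253 253 253 253 253 253 253 253 201
 203 186  36  25  29  26  32  26  26  19  22  23  29  28  27  28  22  25
  32  29  19  33  23  13  17  21  12  14  11  36  35  38  41  37  38  33
  38  39  32  39  34  26  29  53 127  80  66  88  92  93  92  89]
150 [253 254 253 251 251 251 251 251 251 252 251 251 251 251 252 251 252 195
 163 163  75  23  21  22  26  17  23  21  32  27  30  31  21  25  23  21
  24  21  24  23  23  22  23   7  24  18  22  29  34  39  38  36  30  34
  37  35  35  32  35  42  32 185 251 251 252 251 244 158 162 159]
```

```bash
python3 -m creep '[0,0,-0.02,0,0, 0,0,-0.1,0,0, 0,0,-0.25,0,0, 0,0,-0.4,0,0, 0,0,-0.5,0,0, 0,0,-0.55,0,0,0,0,-0.55,0,0]'
python3 - <<'E'
from h import *
s=read_state();print(s["q"],tray(s["ee_pos"]))
w=cam("wrist")["color"][60:300,160:640];S=cam("scene");T=cam("top")
cv2.imwrite("pics/scene2.png",S["color"]);cv2.imwrite("pics/top2.png",T["color"])
a=cv2.resize(S["color"][150:265,205:365],(400,288),interpolation=cv2.INTER_CUBIC);b=cv2.resize(T["color"][195:345,265:465],(400,300),interpolation=cv2.INTER_CUBIC)
v=np.zeros((600,800,3),'uint8');v[:288,:400]=a;v[:300,400:]=b;v[300:,:600]=cv2.resize(w,(600,300));cv2.imwrite("pics/v.png",np.clip(v*1.3,0,255).astype('uint8'))
E
```

```text
clock: 10.65
ee_pos: [0.4612, 0.071, 0.1953]
ee_rot: [-0.074, 0.997, -0.0, 0.003]
force: [0.9, 0.1, 0.3]
grip_width: 0.0002
[-1.64053893e-02 -1.50386639e-01  1.95922466e+00 -8.67572279e-05
  1.32756681e+00 -1.73478160e+00] [0.01044829 0.00544257]
```

View pics/v.png

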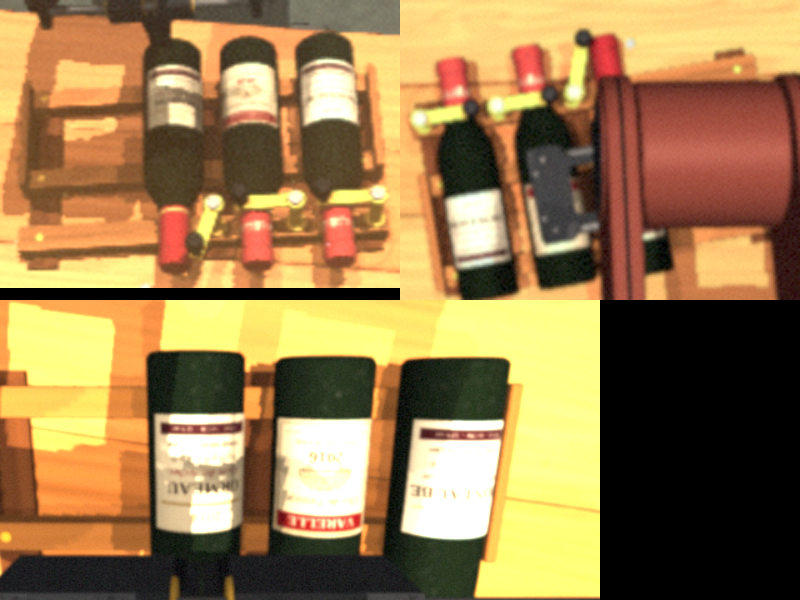

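The bottle lies in the hollow with its front label up, matching its neighbours. Next is the keeper, approached with the tool turned clockwise so that its flat pad side does the pushing.

```bash
python3 -m creep '[-0.1,0.02,0,0.015,0,-0.25,0.06,0,0.035,0,-0.42,0.1,0,0.055,0,-0.58,0.14,0,0.075,0,-0.7,0.18,0,0.095,0,-0.755,0.2,0,0.115,0,-0.755,0.2,0,0.135,0,-0.755,0.2,0,0.155,0,-0.755,0.2,0,0.175,0,-0.755,0.2,0,0.195,0,-0.755,0.2,0,0.215,0,-0.755,0.2,0,0.235,0,-0.755,0.2,0,0.255,0,-0.755,0.2,0,0.275,0,-0.755,0.2,0,0.292,0,-0.755,0.2,0,0.303,0,-0.755,0.2,0,0.303,0,-0.755,0.2,0,0.303,0]'
python3 - <<'E'
from h import *
s=read_state();print(s["q"],tray(s["ee_pos"]));print(Ro.from_quat(s["ee_rot"]).as_matrix().round(3))
f=cam("wrist");cv2.imwrite("pics/w6.png",np.clip(f["color"]*1.3,0,255).astype('uint8'))
T=Ro.from_quat(s["ee_rot"]).as_matrix()
def px(X):
    M=f["tool_from_camera"];t=T.T@(np.array(X)-s["ee_pos"]);c=M[:3,:3].T@(t-M[:3,3]);return c[:2]/c[2]*f["fx"]+[f["cx"],f["cy"]]
print(px([.6021,.1074,.088]),px([.5524,.1169,.0733]))
E
```

```text
clock: 12.3
ee_pos: [0.6019, 0.1329, 0.1904]
ee_rot: [0.769, 0.64, -0.001, -0.001]
force: [-0.1, 0.2, 0.1]
grip_width: 0.0002
[ 8.94696822e-02  2.26142339e-01  1.58097715e+00 -1.73938195e-05
  1.33781984e+00  2.72303451e-01] [0.15864102 0.04606472]
[[ 0.182  0.983 -0.003]
 [ 0.983 -0.182 -0.   ]
 [-0.001 -0.003 -1.   ]]
[329.53434991 266.16082724] [259.42637751 259.06703723]
```

View pics/w6.png

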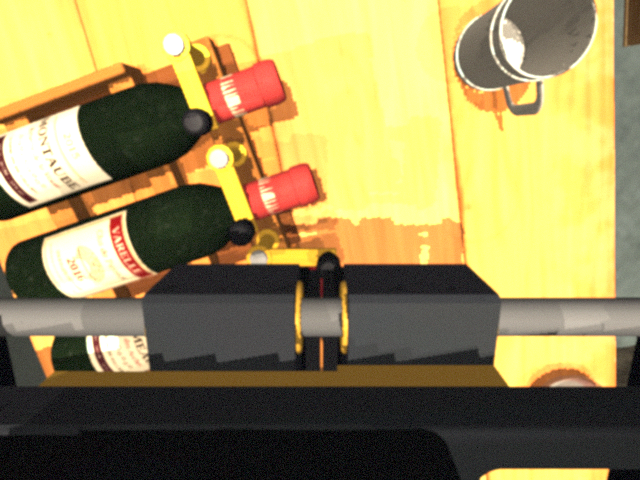

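The wrist view shows the open knob at (329,262) and its hinge at (259,258). Both match the triangulated points to within 4 px, so I'll descend and work out the arc.

```bash
python3 -m creep '[0,0,0.1,0,0,0,0,0.25,0,0,0,0,0.4,0,0,0,0,0.5,0,0,0,0,0.55,0,0,0,0,0.55,0,0,0,0,0.55,0,0]'
python3 - <<'E'
from h import *
s=read_state();R=Ro.from_quat(s["ee_rot"]).as_matrix()
P=(R.T@(np.array([.5524,.1169,0])-s["ee_pos"]))[:2];y=R[:2,1]
bar=np.degrees(np.arctan2(*np.array([.6021-.5524,.1074-.1169])[::-1]));th=np.degrees(.147)-np.degrees(np.arctan2(y[1],y[0]));print(P,'tool y at keeper angle',th,'bar',np.degrees(.147)-bar)
for p in np.r_[0:66:6,90-th-3,90-th]:
    q=np.radians(p);t=P+.05*np.array([-np.sin(q),np.cos(q)])+.018*np.array([np.cos(q),np.sin(q)]);print(p.round(1),(t/.2).round(3),(p/360).round(4))
E
```

```text
clock: 12.93
ee_pos: [0.6029, 0.133, 0.0825]
ee_rot: [0.769, 0.639, -0.0, -0.0]
force: [0.0, -0.8, 0.3]
grip_width: 0.0007
[-0.0250945  -0.04661576] tool y at keeper angle 18.986767773292215 bar 19.243855241009783
0.0 [-0.035  0.017] 0.0
6.0 [-0.062  0.025] 0.0167
12.0 [-0.089  0.03 ] 0.0333
18.0 [-0.117  0.032] 0.05
24.0 [-0.145  0.032] 0.0667
30.0 [-0.173  0.028] 0.0833
36.0 [-0.2    0.022] 0.1
42.0 [-0.226  0.013] 0.1167
48.0 [-0.251  0.001] 0.1333
54.0 [-0.275 -0.013] 0.15
60.0 [-0.297 -0.03 ] 0.1667
68.0 [-0.324 -0.056] 0.1889
71.0 [-0.333 -0.067] 0.1973
```

```bash
python3 -m creep '[-0.015,0.01,0,0,0,-0.035,0.017,0,0,0,-0.062,0.025,0,0.0167,0,-0.089,0.03,0,0.0333,0,-0.117,0.032,0,0.05,0,-0.145,0.032,0,0.0667,0,-0.173,0.028,0,0.0833,0,-0.2,0.022,0,0.1,0,-0.226,0.013,0,0.1167,0,-0.251,0.001,0,0.1333,0,-0.275,-0.013,0,0.15,0,-0.297,-0.03,0,0.1667,0,-0.311,-0.043,0,0.178,0,-0.324,-0.056,0,0.1889,0,-0.333,-0.067,0,0.1973,0,-0.333,-0.067,0,0.1973,0,-0.333,-0.067,0,0.1973,0]'
python3 - <<'E'
from h import *
s=read_state();print(s["q"][5],tray(s["ee_pos"]),s["force"])
S=cam("scene");T=cam("top");cv2.imwrite("pics/scene3.png",S["color"]);cv2.imwrite("pics/top3.png",T["color"])
w=cam("wrist")["color"];cv2.imwrite("pics/w7.png",w)
def yel(im,x0,x1,y0,y1):
    h=cv2.cvtColor(im,cv2.COLOR_BGR2HSV);m=cv2.inRange(h,(24,110,120),(38,255,255));mm=np.zeros_like(m);mm[y0:y1,x0:x1]=m[y0:y1,x0:x1]
    n,l,st,c=cv2.connectedComponentsWithStats(mm)
    for i in range(1,n):
        if st[i,4]>25:
            p=np.argwhere(l==i)[:,::-1].astype('float32');print(st[i],c[i].round(1),np.round(cv2.fitLine(p,cv2.DIST_L2,0,.01,.01).ravel(),2))
yel(S["color"],250,365,210,260)
E
```

```text
clock: 14.35
ee_pos: [0.5786, 0.0697, 0.084]
ee_rot: [0.997, 0.074, 0.001, 0.0]
force: [-0.3, 0.9, 0.3]
grip_width: 0.0005
1.4080061145612384 [ 0.12629953 -0.01306041] [-0.27766001  0.9219538   0.34062254]
[338 226  22   5  75] [346.5 228.1] [1.0000e+00 3.0000e-02 3.4645e+02 2.2808e+02]
```

```bash
python3 -m creep '[0.05,0,0,0,0,0.12,0,0,0,0,0.15,0,-0.1,0,0,0.15,0,-0.25,0,0,0.15,0,-0.4,0,0,0.15,0,-0.55,0,0,0.15,0,-0.7,0,0,0.1,0.1,-0.7,0,0,0,0.25,-0.7,0,0,-0.1,0.4,-0.7,0,0,-0.2,0.6,-0.7,0,0,-0.3,0.8,-0.7,0,0,-0.35,0.95,-0.7,0,0,-0.35,1,-0.7,0,0,-0.35,1,-0.7,0,0]'
python3 - <<'E'
from h import *
S=cam("scene");T=cam("top");cv2.imwrite("pics/scene4.png",S["color"]);cv2.imwrite("pics/top4.png",T["color"])
v=np.zeros((600,800,3),'uint8')
v[:300,:400]=cv2.resize(S["color"][150:270,205:365],(400,300),interpolation=cv2.INTER_CUBIC);v[:300,400:]=cv2.resize(T["color"][195:345,265:465],(400,300),interpolation=cv2.INTER_CUBIC)
v[300:,:400]=cv2.resize(S["color"],(400,300),interpolation=cv2.INTER_AREA);v[300:,400:]=cv2.resize(T["color"],(400,300),interpolation=cv2.INTER_AREA)
cv2.imwrite("pics/v2.png",np.clip(v*1.3,0,255).astype('uint8'))
E
```

```text
clock: 15.75
ee_pos: [0.5371, -0.1409, 0.2228]
ee_rot: [0.997, 0.071, 0.0, 0.0]
force: [0.2, 0.6, 0.5]
grip_width: 0.0004
```

View pics/v2.png

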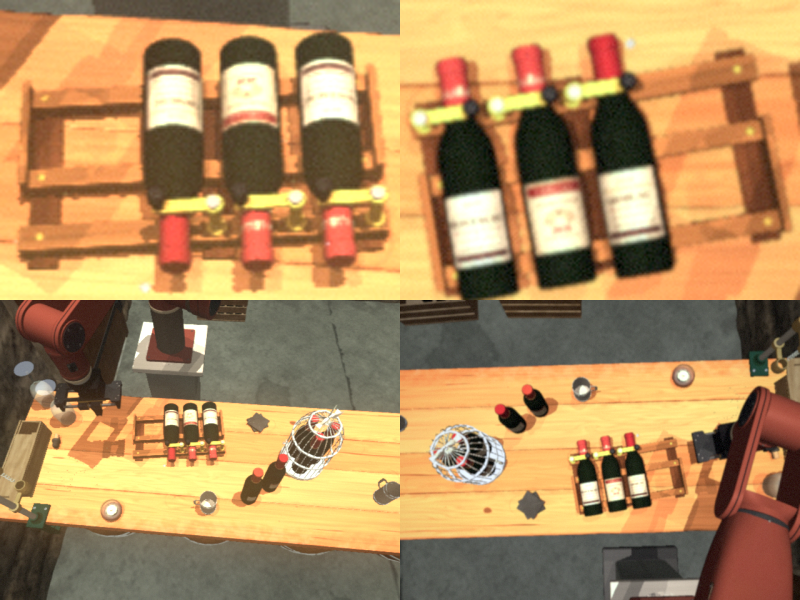

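Run:
```python
import cv2,numpy as np
for n,r in(("top4",(265,395,225,262)),("scene4",(255,365,215,250))):
    im=cv2.imread(f"pics/{n}.png");h=cv2.cvtColor(im,cv2.COLOR_BGR2HSV);m=cv2.inRange(h,(24,110,110),(38,255,255));k=np.zeros_like(m);x0,x1,y0,y1=r;k[y0:y1,x0:x1]=m[y0:y1,x0:x1]
    c,l,st,ce=cv2.connectedComponentsWithStats(k)
    for i in range(1,c):
        if st[i,4]>25:
            p=np.argwhere(l==i)[:,::-1].astype('float32');d=cv2.fitLine(p,cv2.DIST_HUBER,0,.01,.01).ravel();print(n,st[i],np.degrees(np.arctan(d[1]/d[0])).round(1))
```

```text
top4 [347 235  27  14 168] -19.8
top4 [308 242  29  13 168] -13.9
top4 [271 248  26  14 160] -21.8
scene4 [304 227  23   6  78] 6.0
scene4 [338 226  22   5  76] 0.3
scene4 [273 229  21   6  83] 4.8
```

```bash
python3 -c "
from rig import *
print(hand_in(), read_state()['clock'])"
```

```text
the job is handed in; nothing more can be done
the job is handed in; nothing more can be done
```

The bottle is in the empty hollow with its front label up, and the keeper lies across its neck. I handed the job in at about 16 s of the 50 s limit, with the arm raised clear.

- **Bottle:** I rolled it along the rails with the shut fingertips in four short strokes. The readings I took showed 6–16 N on its top. In the last views it sits level with the two laid bottles.
- **Keeper:** I swung it shut by its knob with the side of the fingers.
- **Everything else:** the other objects look undisturbed in the last views.

**Checks that disagreed:**
- **Keeper angle:** hinge and knob positions read from the last views, and the finger position at the end of the push, put it about 1° short of exactly straight. An automatic line fit on the brass bars was too noisy to confirm it (bars that should be parallel differed by up to 8°).
- **Tray y position:** the wrist camera placed things about 5 mm further along the rails than the two fixed cameras. I steered by the bottle's position relative to the fingers, so this did not affect the result.

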